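# Clear the jar and fold open the bench cupboard's bifold door

## Task

A jar is standing in the way of the bench cupboard's bifold door. First set the jar upright in the shallow tray and let go of it, then pull the door by its handle until both panels are folded all the way open and leave it so. Do not tip the jar over, and leave the tube rack, the carton and the white bottle where they are.

Things in the scene. Friction and masses are not known exactly. Their poses are not given: they have to be found in the camera images.
- cupboard: White bench cupboard, fixed, 360 mm wide, 232 high, with a plywood bifold door of two panels (each 160 wide, 14 thick, tops at 208). Origin: on the bench, mid-width, in the plane of the closed door's inner faces; x into the cupboard, y left seen from the robot, z up. Its top overhangs to x = -21 mm. Left panel turns on the pivot; right one is hinged to it, its far edge running in the track.
- pivot (a point): The door's fixed upright pivot axis, at bench height: left end of the opening, 160 mm to +y of the cupboard's origin. Axes as the cupboard's. When the door opens, the fold at mid-door comes out towards the robot (-x) and the right panel's far edge slides left along the track.
- door (a joint): Angle of the left panel, rad: 0 closed, 1.45 folded fully open at its stop. It grows as the panel swings out towards the robot, clockwise seen from above about the pivot; the right panel follows. It starts closed or up to 0.12 ajar and stays where it is left; 1 to 5 N at the handle moves it.
- pull (a point): Steel D handle (door_c1 to door_c3) on the left panel near the fold: round bar 12 mm thick, from 104 to 206 mm height, joined to the panel by a round arm at each end. Point: middle of the bar, 155 mm high, 125 mm along the panel from the pivot, 54 mm in front of its inner face (40 off the outer). x points to the panel, y along it to the pivot. Can be pinched from above near its top.
- jar_mid (a point): Centre (half-way up, 40 mm) of the loose amber jar with a white lid: round, 58 mm across, 80 mm high, 0.18 to 0.35 kg, standing upright on the bench in front of the left panel. z is its own axis.
- tray: Shallow square steel tray fixed on the bench, outside 150 x 150 mm, rim 16 mm high, walls and floor 4 mm thick. Origin: centre of its underside. It stands left or right of the cupboard's front; the rack has the other place.
- rack: Wooden tube rack with capped tubes, bystander, loose: 200 mm (x) x 75 mm (y), 81 mm high. Origin: centre of its underside.
- carton: Small cardboard carton, bystander, loose, lying on top of the cupboard towards its back: 60 x 110 mm, 40 mm high. Origin: centre of its underside.
- flask: White plastic bottle, bystander, loose, standing upright to the left of the cupboard: 68 mm across, 150 mm high. Origin: centre of its underside.
Not all that is in view belongs to the job. Of the things shaped like the tray, the steel one is meant.

How it is judged:
By the outcome, as a careful person would: the job done as asked, in the order asked, and still so for the second after the job is handed in, with the robot touching nothing.
It also fails if it takes over 69 s, if anything falls off the work surface, if the arm or the gripper's body presses on something with over 40 N, if the wrist force passes 120 N, or if a joint passes its speed limit or range.

## Robot

A 6-joint arm with a two-finger parallel gripper is mounted at the origin on the work surface. World frame = base frame: x ahead of the robot, y to its left, z up, the work surface at z = 0. Lengths are in m, angles in rad, forces in N, time in s.
With the tool pointing down it reaches from about 0.375 to 0.9 m from the base axis. Payload 3.1 kg.
Tool frame: the origin (TCP) lies on the centre line of the jaws, within the pads' length; the fingertips stand robot.tip_reach ahead of it and the grasp point (between the pads) is the TCP (robot.tip_reach is the distance from the TCP to the fingertips, in m); z points along the fingers, y is the direction in which the jaws open and shut (so a half turn about z gives the same grasp; the last joint's range is limited). The gripper opens to 87 mm and grips with 3 to 60 N. Pads are 19 mm wide; open, the fingers measure 117 mm over their backs; the gripper's body (75 mm by 190 mm) begins 51 mm behind the grasp point.
Start: joints at [1.163, 0.527, 1.433, -0, 1.181, -0.178], TCP at [0.142, 0.609, 0.242] pointing down, gripper open.
Joint ranges: [-3.08, 3.08], [-0.75, 2.2], [0.22, 2.44], [-1.43, 4.57], [0, 2.65], [-2.85, 2.85]. Speed limits (rad/s): [2.79, 2.79, 3.14, 3.14, 3.14, 3.14].

## Interface

Orientations are given as a unit quaternion [x, y, z, w].
In Python, from rig import telemetry, viewer, robot gives the robot as it stands. The module is installed in compiled form; this text tells all that it offers.
- The arm moves only by the tool step_arm, never from a script. Its argument "targets" is a list of rows, each an object of numbers: "dx", "dy", "dz": the shift along the tool's x, y, z in m; "rx", "ry", "rz": the turn, a rotation vector about the tool's x, y, z in degrees. In form: [{"dx": .., "dy": .., "dz": .., "rx": .., "ry": .., "rz": ..}, ...]. A call has exactly 5 rows; each row is the pose to reach, as a shift and turn from the pose measured when the call began, along the tool's axes at that moment; what a row does not reach only later rows make up. A row lasts 1/8 s, in which the tool goes at most 62.5 mm and 10.7 degrees, less where a joint would pass 70% of its speed; a pose out of reach is approached as far as the arm can. A call with a gripper value outside its range is refused whole. "gripper" is the opening, from 0 (shut) to 1 (fully open), set as the call begins (left out, the last holds). The fingers move at their own pace and stop on an object; "force" is the grip in N (left out, the last holds). Time passes only in rows, so rows that repeat a pose let the fingers close, or fill a call up. It gives the time, the measured TCP pose, the force and the opening at its end, in the units of the state.
- telemetry.get_obs(): the state, without advancing time (a new reading comes with each control period).
- viewer.camera(name): name is "scene" or "top" or "wrist"; returns a dict with "img" (480x640x3 uint8, blue, green, red), "depth" (480x640 float32, m along the optical axis (not along the pixel's ray), 0 where there is no reading), "K" (3x3 intrinsics, pixels), "R" (3x3) and "t" (3): a world point X has camera coordinates R X + t. Camera axes: x right, y down, z forward; pixel columns grow to the right and rows downward; lengths in m; the calibration is good to about 2 mm. The wrist camera is an equidistant fisheye: a pixel r from the principal point sees the ray r / f radians off the axis. A picture is of the moment at which its call begins.
- robot.hand_in(): hands the job in, once; it reports no verdict.
The state is a dict: "time": time; "q": joint angles; "joint_velocities": joint speeds; "joint_torque": joint torques, N m; "position": TCP position; "tool_rot": TCP orientation; "ft_force": force on the tool from outside, world axes, zero at the start; "moment": the same for the moment, N m; "grip_width": finger opening in m.
Only numpy, scipy, OpenCV 4.12 (cv2) and the standard library are available. Lean on these libraries where they do the work, as an engineer would, in place of code of your own. Each camera call takes 0.05 s, during which the arm holds its last target.

## Working session

There is one attempt and no reset: what is moved stays moved. The work goes in short steps, Python scripts to look and compute and a tool call to move; the robot and the scene stay as the last step left them, time stands still between calls to the robot, and variables do not carry over. Pictures are saved under pics/ and viewed, and the job is handed in when it is done.

Besides the shell and the picture viewer there is one more tool, called as name(argument=value, ...) on one line, values as JSON. step_arm: Moves the arm, as the interface text tells. Its arguments: {"type":"object","properties":{"targets":{"type":"array"},"gripper":{"type":"number"},"force":{"type":"number"}},"required":["targets"]}

```bash
mkdir -p pics; ls; python3 - <<'E'
from rig import telemetry, viewer, robot
import cv2
o=telemetry.get_obs(); print(o, robot.tip_reach)
for n in("scene","top","wrist"):
    c=viewer.camera(n); cv2.imwrite(f"pics/{n}0.png",c["img"]); print(n,c["K"].tolist(),c["R"].round(3).tolist(),c["t"].round(3).tolist())
E
```

```text
pics
{'time': 0.0, 'q': array([ 1.16346876e+00,  5.28480573e-01,  1.43390002e+00,  1.59960725e-05,
        1.18138785e+00, -1.78494473e-01]), 'joint_velocities': array([-0.00141738,  0.00028977,  0.00030661, -0.00178039, -0.00120306,
       -0.00018731]), 'joint_torque': array([-2.06349447e-03, -4.40049219e+01, -1.76588041e+01,  6.32407400e-02,
        5.80551988e-02, -1.58690245e-04]), 'position': array([0.14146199, 0.60807263, 0.24056346]), 'tool_rot': array([ 1.14170028e-01,  9.93460629e-01, -1.03942488e-03, -3.21200758e-04]), 'ft_force': array([-0.62146288, -0.1017888 , -0.00873888]), 'moment': array([ 0.00116208, -0.04066715,  0.01998699]), 'grip_width': 0.0869896802616839} 0.019
scene [[515.9152195936639, 0.0, 320.15991016248483], [0.0, 515.9152195936639, 243.1885233487658], [0.0, 0.0, 1.0]] [[-1.0, 0.023, -0.018], [0.029, 0.792, -0.609], [0.0, -0.61, -0.793]] [0.615, 0.166, 1.374]
top [[616.2371540988322, 0.0, 303.6751545351036], [0.0, 616.2371540988322, 239.8977234607875], [0.0, 0.0, 1.0]] [[0.037, -0.999, 0.003], [-0.974, -0.037, -0.225], [0.225, 0.006, -0.974]] [-0.132, 0.644, 1.747]
wrist [[371.64829954431775, 0.0, 316.6431502261173], [0.0, 371.64829954431775, 244.49232119589212], [0.0, 0.0, 1.0]] [[0.228, 0.974, -0.002], [0.928, -0.216, 0.304], [0.296, -0.071, -0.953]] [-0.623, -0.037, 0.393]
```

View pics/scene0.png

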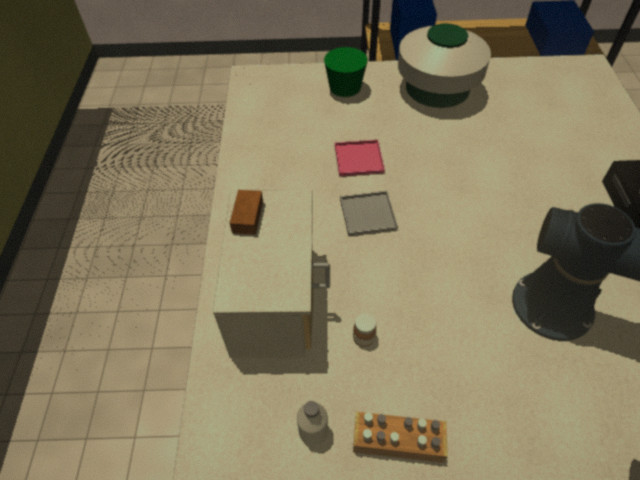

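View pics/top0.png

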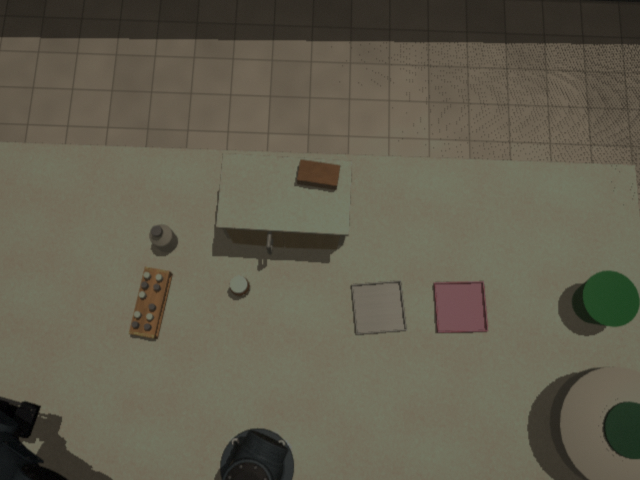

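View pics/wrist0.png

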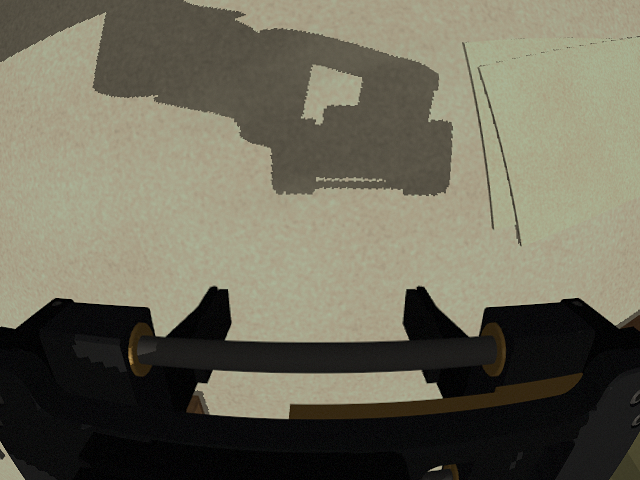

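Top view: the steel tray is at (378,307) and its pink look-alike at (460,307). The jar lid is at (238,286) and the white bottle at (161,237), which could be mistaken for each other. The handle is at (268,243), the rack at (150,303) and the carton at (318,174). I choose the grey tray at (378,307) and the amber jar at (238,286), and will check both in a close crop while measuring.

```bash
cat > h.py <<'E'
from rig import telemetry, viewer, robot
import cv2, numpy as np
def cloud(c):
    d=c["depth"]; v,u=np.mgrid[:480,:640]; K=c["K"]
    P=np.stack([(u-K[0,2])/K[0,0]*d,(v-K[1,2])/K[1,1]*d,d],-1)
    return (P-c["t"])@c["R"]   # R^T(P-t)
def ray(c,u,v,z):
    K=c["K"]; r=c["R"].T@np.array([(u-K[0,2])/K[0,0],(v-K[1,2])/K[1,1],1.]); o=-c["R"].T@c["t"]
    return o+r*(z-o[2])/r[2]
def proj(c,X):
    p=c["R"]@np.asarray(X)+c["t"]; q=c["K"]@p; return q[:2]/q[2]
E
python3 - <<'E'
from h import *
c=viewer.camera("top"); P=cloud(c); im=c["img"]
cv2.imwrite("pics/crop1.png",cv2.resize(im[140:350,120:500],None,fx=2,fy=2,interpolation=cv2.INTER_CUBIC))
def stat(n,m):
    Q=P[m]; print(n,len(Q),"min",np.percentile(Q,2,0).round(4),"max",np.percentile(Q,98,0).round(4),"mean",Q.mean(0).round(4))
Z=P[...,2]; V,U=np.mgrid[:480,:640]
def box(a,b,cc,d): return (U>=a)&(U<b)&(V>=cc)&(V<d)
stat("jarlid",box(215,260,265,305)&(Z>.07)&(Z<.09))
stat("bottle",box(140,185,210,260)&(Z>.1))
stat("rack",box(120,180,255,350)&(Z>.03))
stat("cuptop",box(205,360,145,245)&(Z>.226)&(Z<.24))
stat("handle",box(255,285,236,270)&(Z>.1)&(Z<.215))
stat("carton",box(290,345,155,195)&(Z>.26))
for nm,mm in(("tray",box(345,412,275,340)),("pink",box(428,495,275,340))):
    stat(nm,mm&(Z>.01)&(Z<.03)); 
m=(box(345,412,275,340)&(Z>.009)&(Z<.03)); r=cv2.minAreaRect((P[m][:,:2]*1000).astype(np.float32)); print(r)
m=box(205,360,145,245)&(Z>.226)&(Z<.24); r=cv2.minAreaRect((P[m][:,:2]*1000).astype(np.float32)); print(r, cv2.boxPoints(r))
m=box(255,285,236,270)&(Z>.1)&(Z<.215); print(P[m].round(3)[::5])
E
```

```text
jarlid 240 min [0.4866 0.0539 0.0717] max [0.5326 0.0999 0.088 ] mean [0.5097 0.077  0.081 ]
bottle 337 min [0.5059 0.1675 0.1006] max [0.6699 0.3357 0.6324] mean [0.6307 0.2976 0.1592]
rack 1818 min [0.3543 0.292  0.0416] max [0.5471 0.3791 0.0885] mean [0.4483 0.3318 0.0722]
cuptop 8153 min [ 0.638  -0.2245  0.2268] max [0.8433 0.1219 0.2394] mean [ 0.7321 -0.0412  0.2332]
handle 191 min [ 0.5937 -0.0513  0.1018] max [0.6428 0.0297 0.2123] mean [ 0.6237 -0.0132  0.1496]
carton 924 min [ 0.7569 -0.1929  0.2641] max [ 0.8217 -0.0881  0.2827] mean [ 0.7831 -0.1406  0.2914]
tray 691 min [ 0.3809 -0.4234  0.0101] max [ 0.5492 -0.2572  0.0234] mean [ 0.4652 -0.3393  0.0143]
pink 675 min [ 0.4002 -0.6599  0.0101] max [ 0.5567 -0.4999  0.0249] mean [ 0.4789 -0.5825  0.0146]
((464.9772644042969, -338.18182373046875), (189.3194122314453, 194.00900268554688), 0.11443854123353958)
((741.4910888671875, -50.92936706542969), (360.6283264160156, 215.64442443847656), 88.83088684082031) [[ 630.0123  -229.00604]
 [ 845.6118  -233.40594]
 [ 852.96985  127.14731]
 [ 637.37036  131.54721]]
[[ 0.643  0.0
[... 223 characters left out ...]
31]
 [ 0.638 -0.029  0.139]
 [ 0.637 -0.044  0.146]
 [ 0.64   0.027  0.11 ]
 [ 0.642  0.013  0.106]
 [ 0.62  -0.008  0.204]
 [ 0.641 -0.017  0.114]
 [ 0.641 -0.031  0.115]
 [ 0.638 -0.046  0.129]
 [ 0.617 -0.014  0.203]
 [ 0.639 -0.022  0.11 ]
 [ 0.64  -0.037  0.11 ]
 [ 0.613 -0.009  0.207]
 [ 0.635 -0.017  0.115]
 [ 0.639 -0.051  0.102]
 [ 0.613 -0.017  0.198]
 [ 0.608 -0.012  0.206]
 [ 0.605 -0.006  0.203]
 [ 0.624 -0.015  0.122]
 [ 0.601 -0.015  0.212]
 [ 0.598 -0.01   0.212]
 [ 0.597 -0.007  0.202]
 [ 0.618 -0.018  0.111]
 [ 0.598 -0.017  0.19 ]
 [ 0.595 -0.014  0.189]
 [ 0.593 -0.014  0.186]
 [ 0.595 -0.013  0.161]
 [ 0.595 -0.012  0.148]
 [ 0.594 -0.015  0.14 ]
 [ 0.597 -0.016  0.11 ]]
```

View pics/crop1.png

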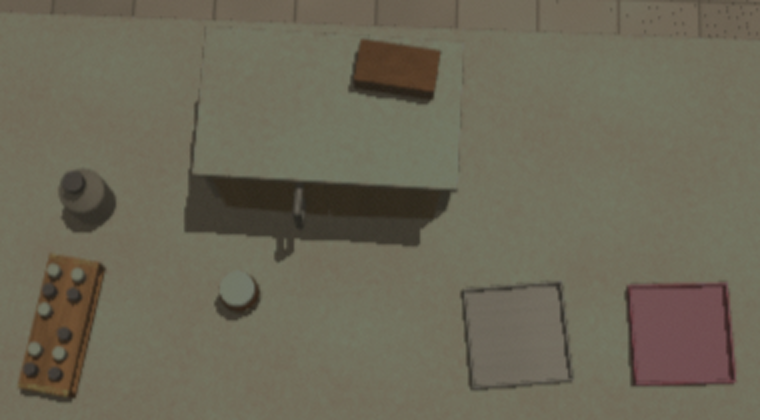

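```bash
python3 - <<'E'
from h import *
c=viewer.camera("top"); im=c["img"]
A=ray(c,216.5,227.5,.232);B=ray(c,348.5,234,.232);print("cup front",A,B,np.linalg.norm(A-B))
T=np.array([ray(c,u,v,.016) for u,v in((351,285),(400,281.5),(405.5,330.5),(356.5,334))]);print(T.round(4),T.mean(0),np.linalg.norm(T-np.roll(T,1,0),axis=1))
# lid: brightness mask
cr=im[262:310,214:264]; 
hsv=cv2.cvtColor(cr,cv2.COLOR_BGR2HSV)
cv2.imwrite("pics/jar.png",cv2.resize(cr,None,fx=10,fy=10,interpolation=cv2.INTER_NEAREST))
cv2.imwrite("pics/handle.png",cv2.resize(im[220:275,245:300],None,fx=10,fy=10,interpolation=cv2.INTER_NEAREST))
s=viewer.camera("scene")
cv2.imwrite("pics/sc.png",cv2.resize(s["img"][240:360,290:400],None,fx=5,fy=5,interpolation=cv2.INTER_CUBIC))
for u,v in((238,286),): print(ray(c,u,v,.08))
E
```

```text
cup front [0.63685768 0.12770557 0.232     ] [ 0.63231079 -0.22926735  0.232     ] 0.35700188377118025
[[ 0.5279 -0.2549  0.016 ]
 [ 0.5441 -0.4019  0.016 ]
 [ 0.3984 -0.4184  0.016 ]
 [ 0.3827 -0.274   0.016 ]] [ 0.46327893 -0.33728213  0.016     ] [0.14642247 0.1478784  0.14660922 0.14525542]
[0.50253637 0.07665211 0.08      ]
```

View pics/jar.png

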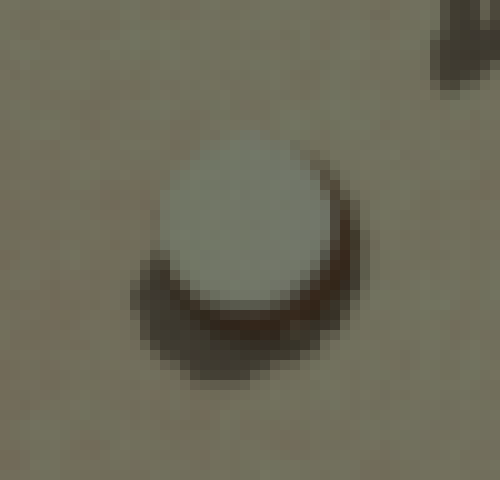

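View pics/handle.png

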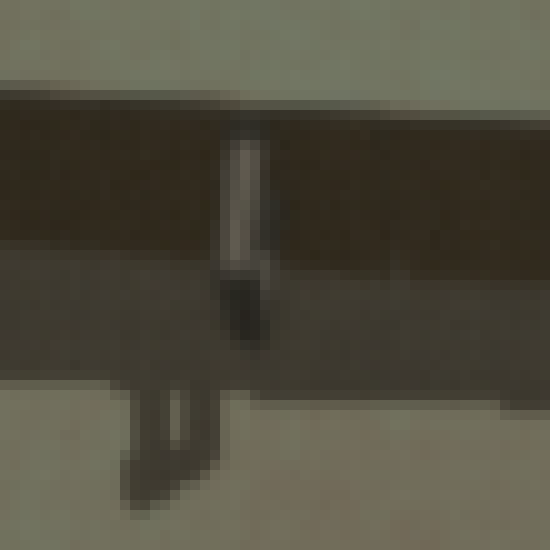

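View pics/sc.png

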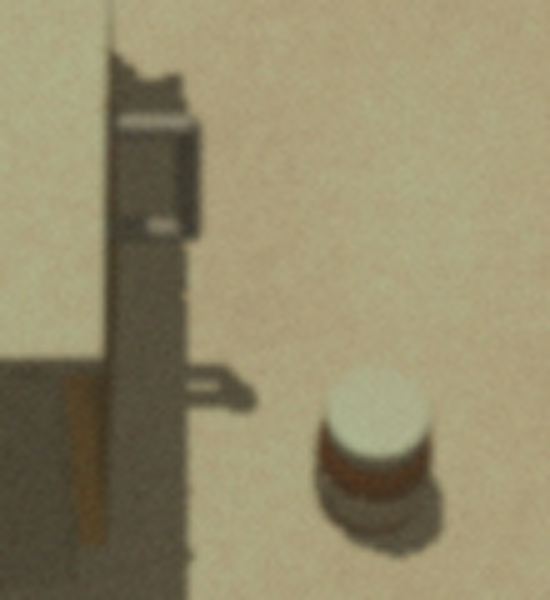

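The crop confirms the jar: white lid and amber body at top (238,283), about (0.508, 0.0765). The handle's front end is at top (268,246), about (0.60, -0.015). The tray is the grey one, centred near (0.463, -0.337), with sides measuring 146 mm. Moving towards the jar now.

step_arm(targets=[{"dx": -0.035,"dy": -0.032,"dz": 0,"rx": 0,"ry": 0,"rz": -2.6},{"dx": -0.075,"dy": -0.069,"dz": 0,"rx": 0,"ry": 0,"rz": -5.2},{"dx": -0.115,"dy": -0.105,"dz": 0,"rx": 0,"ry": 0,"rz": -7.8},{"dx": -0.155,"dy": -0.142,"dz": 0,"rx": 0,"ry": 0,"rz": -10.4},{"dx": -0.195,"dy": -0.178,"dz": 0,"rx": 0,"ry": 0,"rz": -13.1}], gripper=1)

```text
time: 0.92
position: [0.292, 0.3896, 0.2415]
tool_rot: [-0.001, 1.0, -0.0, 0.0]
ft_force: [1.8, -0.1, 0.6]
grip_width: 0.0869
```

step_arm(targets=[{"dx": -0.03,"dy": -0.044,"dz": 0,"rx": 0,"ry": 0,"rz": 0},{"dx": -0.06,"dy": -0.088,"dz": 0,"rx": 0,"ry": 0,"rz": 0},{"dx": -0.09,"dy": -0.132,"dz": 0,"rx": 0,"ry": 0,"rz": 0},{"dx": -0.12,"dy": -0.176,"dz": 0,"rx": 0,"ry": 0,"rz": 0},{"dx": -0.15,"dy": -0.22,"dz": 0,"rx": 0,"ry": 0,"rz": 0}])

```text
time: 1.55
position: [0.4434, 0.1683, 0.2419]
tool_rot: [-0.001, 1.0, 0.0, 0.001]
ft_force: [0.9, -0.1, -0.3]
grip_width: 0.0871
```

step_arm(targets=[{"dx": -0.02,"dy": -0.03,"dz": 0.01,"rx": 0,"ry": 0,"rz": 0},{"dx": -0.04,"dy": -0.06,"dz": 0.02,"rx": 0,"ry": 0,"rz": 0},{"dx": -0.055,"dy": -0.08,"dz": 0.04,"rx": 0,"ry": 0,"rz": 0},{"dx": -0.066,"dy": -0.093,"dz": 0.06,"rx": 0,"ry": 0,"rz": 0},{"dx": -0.066,"dy": -0.093,"dz": 0.07,"rx": 0,"ry": 0,"rz": 0}])

```text
time: 2.17
position: [0.5101, 0.0745, 0.171]
tool_rot: [0.0, 1.0, 0.0, 0.0]
ft_force: [-0.1, -0.3, 0.0]
grip_width: 0.0873
```

```bash
python3 - <<'E'
from h import *
c=viewer.camera("wrist"); cv2.imwrite("pics/w1.png",c["img"]); 
o=telemetry.get_obs(); print(o["position"],o["q"])
# project jar lid center fisheye
def pf(c,X):
    p=c["R"]@np.array(X)+c["t"]; th=np.arctan2(np.hypot(p[0],p[1]),p[2]); f=c["K"][0,0]; n=np.hypot(p[0],p[1]); return c["K"][0,2]+f*th*p[0]/n, c["K"][1,2]+f*th*p[1]/n
for X in((.508,.0765,.08),(.508,.1055,.08),(.508,.0475,.08),(.479,.0765,.08),(.537,.0765,.08),(.602,-.016,.206)): print(X,pf(c,X))
E
```

```text
[0.50862075 0.07525107 0.17017669] [-7.09024600e-02  4.84648281e-01  1.77840269e+00  4.26618562e-04
  8.80785484e-01 -1.64229512e+00]
(0.508, 0.0765, 0.08) (np.float64(321.26198025522234), np.float64(253.77598718602465))
(0.508, 0.1055, 0.08) (np.float64(364.35080010834776), np.float64(253.67461911912605))
(0.508, 0.0475, 0.08) (np.float64(278.05103175006843), np.float64(253.79397098926492))
(0.479, 0.0765, 0.08) (np.float64(321.3679633302296), np.float64(211.39262237067678))
(0.537, 0.0765, 0.08) (np.float64(321.12776743301254), np.float64(293.0540704796691))
(0.602, -0.016, 0.206) (np.float64(152.45519258234674), np.float64(491.43713811474686))
```

View pics/w1.png

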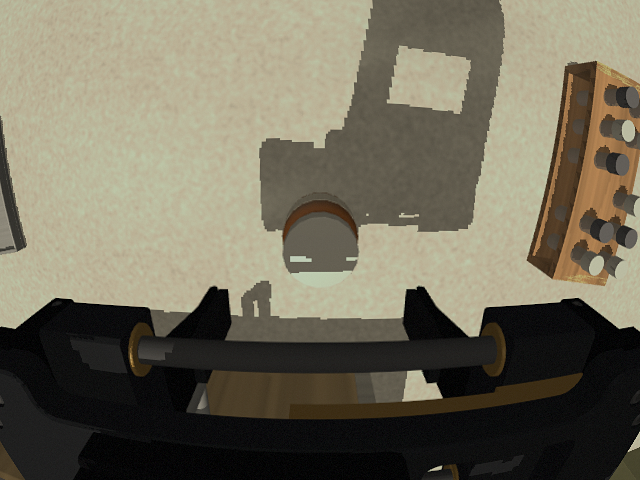

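Wrist view: the lid is centred at (320,250) between the jaws, within 3 mm of the prediction. Going down and gripping.

step_arm(targets=[{"dx": 0.001,"dy": 0.001,"dz": 0.03,"rx": 0,"ry": 0,"rz": 0},{"dx": 0.002,"dy": 0.001,"dz": 0.06,"rx": 0,"ry": 0,"rz": 0},{"dx": 0.002,"dy": 0.001,"dz": 0.09,"rx": 0,"ry": 0,"rz": 0},{"dx": 0.002,"dy": 0.001,"dz": 0.11,"rx": 0,"ry": 0,"rz": 0},{"dx": 0.002,"dy": 0.001,"dz": 0.115,"rx": 0,"ry": 0,"rz": 0}])

```text
time: 2.85
position: [0.5053, 0.0772, 0.0547]
tool_rot: [-0.001, 1.0, 0.0, -0.002]
ft_force: [-0.6, -0.3, 0.4]
grip_width: 0.0872
```

step_arm(targets=[{"dx": 0,"dy": 0,"dz": 0,"rx": 0,"ry": 0,"rz": 0},{"dx": 0,"dy": 0,"dz": 0,"rx": 0,"ry": 0,"rz": 0},{"dx": 0,"dy": 0,"dz": 0,"rx": 0,"ry": 0,"rz": 0},{"dx": 0,"dy": 0,"dz": 0,"rx": 0,"ry": 0,"rz": 0},{"dx": 0,"dy": 0,"dz": 0,"rx": 0,"ry": 0,"rz": 0}], gripper=0.4, force=20)

```text
time: 3.48
position: [0.5057, 0.0771, 0.0553]
tool_rot: [-0.001, 1.0, 0.0, -0.002]
ft_force: [-0.2, 0.5, 5.5]
grip_width: 0.0572
```

step_arm(targets=[{"dx": 0.002,"dy": 0,"dz": -0.01,"rx": 0,"ry": 0,"rz": 0},{"dx": 0.004,"dy": 0,"dz": -0.03,"rx": 0,"ry": 0,"rz": 0},{"dx": 0.006,"dy": 0,"dz": -0.05,"rx": 0,"ry": 0,"rz": 0},{"dx": 0.008,"dy": 0,"dz": -0.065,"rx": 0,"ry": 0,"rz": 0},{"dx": 0.01,"dy": 0,"dz": -0.07,"rx": 0,"ry": 0,"rz": 0}])

```text
time: 4.1
position: [0.4961, 0.077, 0.1263]
tool_rot: [-0.001, 1.0, 0.0, -0.001]
ft_force: [-0.3, 0.5, -2.5]
grip_width: 0.0569
```

step_arm(targets=[{"dx": 0.002,"dy": -0.015,"dz": 0,"rx": 0,"ry": 0,"rz": 0},{"dx": 0.005,"dy": -0.045,"dz": 0,"rx": 0,"ry": 0,"rz": 0},{"dx": 0.008,"dy": -0.085,"dz": 0,"rx": 0,"ry": 0,"rz": 0},{"dx": 0.011,"dy": -0.13,"dz": 0,"rx": 0,"ry": 0,"rz": 0},{"dx": 0.014,"dy": -0.175,"dz": 0,"rx": 0,"ry": 0,"rz": 0}])

```text
time: 4.72
position: [0.4814, -0.1, 0.1254]
tool_rot: [-0.001, 1.0, 0.0, -0.002]
ft_force: [0.3, -0.0, -1.6]
grip_width: 0.0576
```

step_arm(targets=[{"dx": 0.004,"dy": -0.045,"dz": 0,"rx": 0,"ry": 0,"rz": 0},{"dx": 0.008,"dy": -0.09,"dz": 0,"rx": 0,"ry": 0,"rz": 0},{"dx": 0.012,"dy": -0.13,"dz": 0,"rx": 0,"ry": 0,"rz": 0},{"dx": 0.016,"dy": -0.16,"dz": 0,"rx": 0,"ry": 0,"rz": 0},{"dx": 0.018,"dy": -0.18,"dz": 0,"rx": 0,"ry": 0,"rz": 0}])

```text
time: 5.35
position: [0.4624, -0.2819, 0.1245]
tool_rot: [0.0, 1.0, 0.001, -0.002]
ft_force: [0.9, 0.6, -2.2]
grip_width: 0.0572
```

step_arm(targets=[{"dx": 0,"dy": -0.02,"dz": 0,"rx": 0,"ry": 0,"rz": 0},{"dx": 0,"dy": -0.045,"dz": 0.005,"rx": 0,"ry": 0,"rz": 0},{"dx": 0,"dy": -0.056,"dz": 0.02,"rx": 0,"ry": 0,"rz": 0},{"dx": 0,"dy": -0.056,"dz": 0.04,"rx": 0,"ry": 0,"rz": 0},{"dx": 0,"dy": -0.056,"dz": 0.05,"rx": 0,"ry": 0,"rz": 0}])

```text
time: 5.98
position: [0.4614, -0.3368, 0.0724]
tool_rot: [0.0, 1.0, 0.002, -0.003]
ft_force: [-0.0, 0.5, -2.2]
grip_width: 0.0575
```

step_arm(targets=[{"dx": 0,"dy": 0,"dz": 0.005,"rx": 0,"ry": 0,"rz": 0},{"dx": 0,"dy": 0,"dz": 0.009,"rx": 0,"ry": 0,"rz": 0},{"dx": 0,"dy": 0,"dz": 0.012,"rx": 0,"ry": 0,"rz": 0},{"dx": 0,"dy": 0,"dz": 0.014,"rx": 0,"ry": 0,"rz": 0},{"dx": 0,"dy": 0,"dz": 0.014,"rx": 0,"ry": 0,"rz": 0}])

```text
time: 6.6
position: [0.4615, -0.3368, 0.0594]
tool_rot: [0.0, 1.0, 0.002, -0.003]
ft_force: [-1.2, 1.2, 3.7]
grip_width: 0.057
```

Contact felt (force went from -2.2 to +3.7 N). Releasing, then going straight up.

step_arm(targets=[{"dx": 0,"dy": 0,"dz": 0,"rx": 0,"ry": 0,"rz": 0},{"dx": 0,"dy": 0,"dz": 0,"rx": 0,"ry": 0,"rz": 0},{"dx": 0,"dy": 0,"dz": 0,"rx": 0,"ry": 0,"rz": 0},{"dx": 0,"dy": 0,"dz": 0,"rx": 0,"ry": 0,"rz": 0},{"dx": 0,"dy": 0,"dz": 0,"rx": 0,"ry": 0,"rz": 0}], gripper=1)

```text
time: 7.22
position: [0.4614, -0.3368, 0.0592]
tool_rot: [0.0, 1.0, 0.002, -0.003]
ft_force: [-0.3, -1.1, 0.2]
grip_width: 0.0865
```

step_arm(targets=[{"dx": 0,"dy": 0,"dz": -0.02,"rx": 0,"ry": 0,"rz": 0},{"dx": 0,"dy": 0,"dz": -0.06,"rx": 0,"ry": 0,"rz": 0},{"dx": 0,"dy": 0,"dz": -0.11,"rx": 0,"ry": 0,"rz": 0},{"dx": 0,"dy": 0,"dz": -0.16,"rx": 0,"ry": 0,"rz": 0},{"dx": 0,"dy": 0,"dz": -0.21,"rx": 0,"ry": 0,"rz": 0}])

```text
time: 7.85
position: [0.4625, -0.3374, 0.2708]
tool_rot: [0.0, 1.0, 0.002, -0.003]
ft_force: [1.3, -1.1, -0.5]
grip_width: 0.087
```

```bash
python3 - <<'E'
from h import *
c=viewer.camera("wrist"); cv2.imwrite("pics/w2.png",c["img"]); 
s=viewer.camera("scene"); cv2.imwrite("pics/s2.png",cv2.resize(s["img"][130:370,280:440],None,fx=2.5,fy=2.5,interpolation=cv2.INTER_CUBIC))
t=viewer.camera("top"); cv2.imwrite("pics/t2.png",cv2.resize(t["img"][210:350,220:420],None,fx=4,fy=4,interpolation=cv2.INTER_CUBIC))
E
```

```text
(no output)
```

View pics/w2.png

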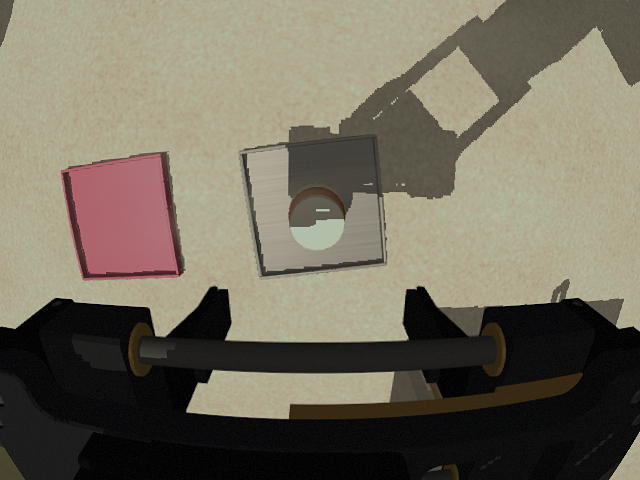

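View pics/s2.png

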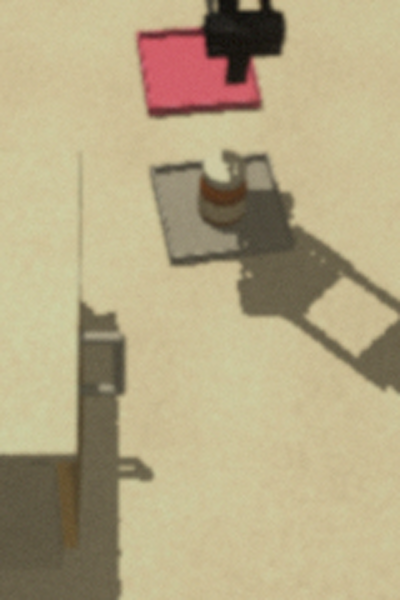

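View pics/t2.png

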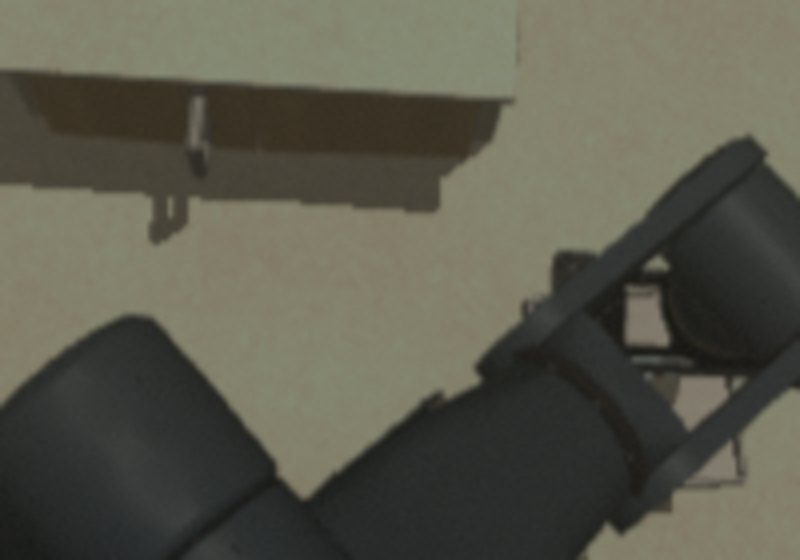

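```bash
python3 - <<'E'
from h import *
s=viewer.camera("scene");t=viewer.camera("top")
# bar centreline in scene: top end and lower end ; top view: front end of top arm
for u,v,z in((327.3,263.5,.204),(327.3,275,.155),(327.3,286.5,.106)): print("scene",u,v,z,ray(s,u,v,z).round(4))
for u,v,z in((268.6,226.5+7.5,.206),(268.0,246,.206)): print("top",u,v,z,ray(t,u,v,z).round(4))
for X in((.602,-.016,.206),(.602,-.016,.104),(.602,-.016,.155)): print(X,"scene",proj(s,X),"top",proj(t,X))
cv2.imwrite("pics/sc3.png",cv2.resize(s["img"][250:300,305:345],None,fx=12,fy=12,interpolation=cv2.INTER_NEAREST))
E
```

```text
scene 327.3 263.5 0.204 [ 0.5947 -0.013   0.204 ]
scene 327.3 275 0.155 [ 0.5951 -0.0134  0.155 ]
scene 327.3 286.5 0.106 [ 0.5954 -0.0116  0.106 ]
top 268.6 234.0 0.206 [ 0.6304 -0.0122  0.206 ]
top 268.0 246 0.206 [ 0.5967 -0.0123  0.206 ]
(0.602, -0.016, 0.206) scene [324.19046092 262.08176685] top [269.46636506 244.14288904]
(0.602, -0.016, 0.104) scene [324.65626499 285.542325  ] top [271.27320913 251.8565658 ]
(0.602, -0.016, 0.155) scene [324.43082707 274.18798121] top [270.39570534 248.11037612]
```

View pics/sc3.png

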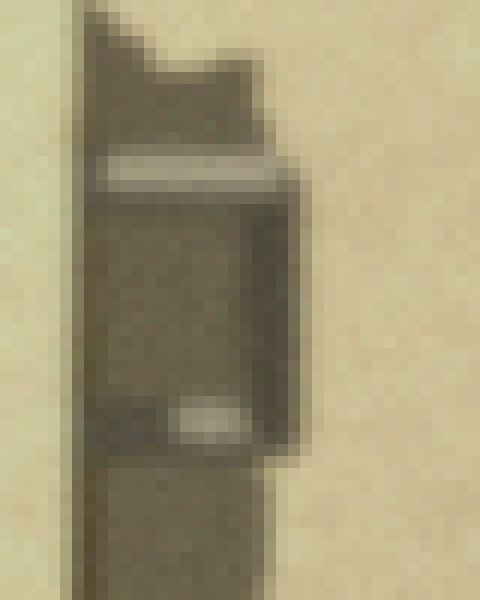

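The jar stands upright in the tray: wrist view shows the lid at (317,220), and tray and jar are at scene crop (222,195). The bar measures (0.5955, -0.0127) in both views, which means the door is about 0.05 rad ajar. Going above the handle with a 4° yaw.

step_arm(targets=[{"dx": -0.012,"dy": 0.03,"dz": 0,"rx": 0,"ry": 0,"rz": 0},{"dx": -0.03,"dy": 0.075,"dz": 0,"rx": 0,"ry": 0,"rz": 1},{"dx": -0.05,"dy": 0.125,"dz": 0,"rx": 0,"ry": 0,"rz": 2},{"dx": -0.07,"dy": 0.175,"dz": 0,"rx": 0,"ry": 0,"rz": 3},{"dx": -0.09,"dy": 0.22,"dz": 0,"rx": 0,"ry": 0,"rz": 3.7}], gripper=0.7)

```text
time: 8.72
position: [0.5515, -0.1149, 0.2667]
tool_rot: [0.033, 0.999, 0.003, -0.006]
ft_force: [0.0, -0.5, 0.3]
grip_width: 0.0615
```

```bash
python3 - <<'E'
from h import *
from scipy.spatial.transform import Rotation as R
o=telemetry.get_obs(); r=R.from_quat(o["tool_rot"]); print(o["position"], r.as_matrix().round(4))
print("to handle above z.265:", r.inv().apply(np.array([.5955,-.0127,.265])-o["position"]))
E
```

```text
[ 0.55150754 -0.11490186  0.26673533] [[-0.9978  0.0655 -0.0119]
 [ 0.0654  0.9978  0.0071]
 [ 0.0123  0.0063 -0.9999]]
to handle above z.265: [-0.03723308  0.10484995  0.00193759]
```

step_arm(targets=[{"dx": -0.015,"dy": 0.04,"dz": 0,"rx": 0,"ry": 0,"rz": 0},{"dx": -0.028,"dy": 0.08,"dz": 0,"rx": 0.2,"ry": -0.3,"rz": 0},{"dx": -0.036,"dy": 0.1,"dz": 0,"rx": 0.4,"ry": -0.7,"rz": 0},{"dx": -0.0375,"dy": 0.105,"dz": 0.002,"rx": 0.4,"ry": -0.7,"rz": 0},{"dx": -0.0375,"dy": 0.105,"dz": 0.002,"rx": 0.4,"ry": -0.7,"rz": 0}])

```text
time: 9.35
position: [0.5948, -0.0127, 0.2633]
tool_rot: [0.033, 0.999, -0.0, -0.002]
ft_force: [0.7, -0.8, -0.2]
grip_width: 0.0609
```

```bash
python3 - <<'E'
from h import *
c=viewer.camera("wrist"); cv2.imwrite("pics/w3.png",c["img"])
t=viewer.camera("scene"); cv2.imwrite("pics/s3.png",cv2.resize(t["img"][150:350,200:440],None,fx=3,fy=3,interpolation=cv2.INTER_CUBIC))
print(telemetry.get_obs()["position"])
E
```

```text
[ 0.59521564 -0.01353793  0.26418402]
```

View pics/w3.png

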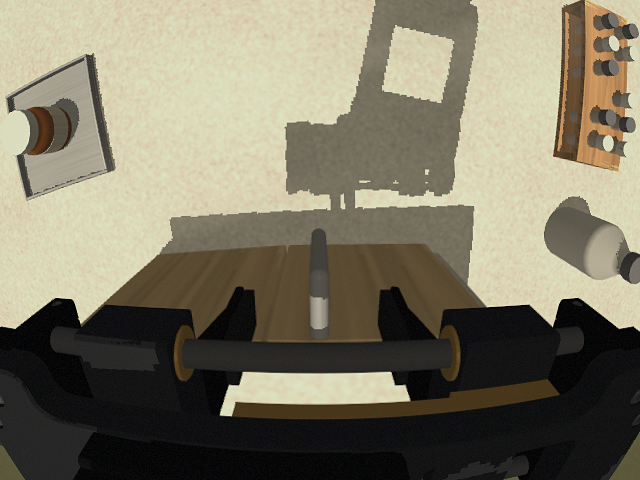

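View pics/s3.png

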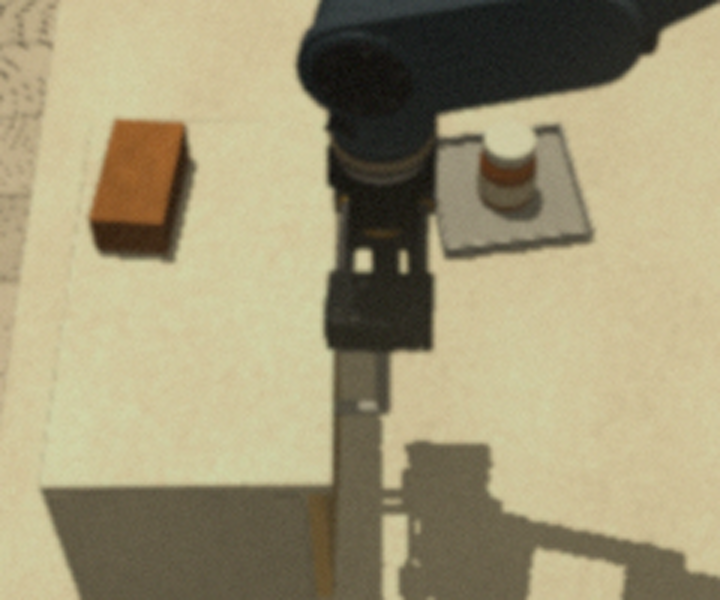

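Wrist view: the bar, column about 318, lies midway between the fingers at 243 and 392. Scene view: the jar is upright in the tray at (508,165). Descending and pinching.

step_arm(targets=[{"dx": 0,"dy": 0.001,"dz": 0.015,"rx": 0,"ry": 0,"rz": 0},{"dx": 0,"dy": 0.001,"dz": 0.035,"rx": 0,"ry": 0,"rz": 0},{"dx": 0,"dy": 0.001,"dz": 0.055,"rx": 0,"ry": 0,"rz": 0},{"dx": 0,"dy": 0.001,"dz": 0.067,"rx": 0,"ry": 0,"rz": 0},{"dx": 0,"dy": 0.001,"dz": 0.069,"rx": 0,"ry": 0,"rz": 0}])

```text
time: 10.07
position: [0.5944, -0.0129, 0.1939]
tool_rot: [0.034, 0.999, -0.0, -0.002]
ft_force: [0.3, -0.1, 0.9]
grip_width: 0.0611
```

step_arm(targets=[{"dx": 0,"dy": 0,"dz": 0,"rx": 0,"ry": 0,"rz": 0},{"dx": 0,"dy": 0,"dz": 0,"rx": 0,"ry": 0,"rz": 0},{"dx": 0,"dy": 0,"dz": 0,"rx": 0,"ry": 0,"rz": 0},{"dx": 0,"dy": 0,"dz": 0,"rx": 0,"ry": 0,"rz": 0},{"dx": 0,"dy": 0,"dz": 0,"rx": 0,"ry": 0,"rz": 0}], gripper=0, force=25)

```text
time: 10.7
position: [0.5944, -0.0128, 0.1941]
tool_rot: [0.034, 0.999, -0.0, -0.002]
ft_force: [0.0, -0.9, 0.8]
grip_width: 0.019
```

step_arm(targets=[{"dx": 0,"dy": 0,"dz": 0,"rx": 0,"ry": 0,"rz": 0},{"dx": 0,"dy": 0,"dz": 0,"rx": 0,"ry": 0,"rz": 0},{"dx": 0,"dy": 0,"dz": 0,"rx": 0,"ry": 0,"rz": 0},{"dx": 0,"dy": 0,"dz": 0,"rx": 0,"ry": 0,"rz": 0},{"dx": 0,"dy": 0,"dz": 0,"rx": 0,"ry": 0,"rz": 0}])

```text
time: 11.32
position: [0.5947, -0.0117, 0.1941]
tool_rot: [0.034, 0.999, 0.001, -0.002]
ft_force: [1.5, 5.5, -0.5]
grip_width: 0.011
```

```bash
python3 -c "
import numpy as np
for d in range(2,22,1):
    a=np.radians(d);c,s=np.cos(a),np.sin(a)
    print(d,round(-.054+.054*c+.125*s,4),round(.125+.054*s-.125*c,4))"
```

```text
2 0.0043 0.002
3 0.0065 0.003
4 0.0086 0.0041
5 0.0107 0.0052
6 0.0128 0.0063
7 0.0148 0.0075
8 0.0169 0.0087
9 0.0189 0.01
10 0.0209 0.0113
11 0.0229 0.0126
12 0.0248 0.014
13 0.0267 0.0154
14 0.0286 0.0168
15 0.0305 0.0182
16 0.0324 0.0197
17 0.0342 0.0212
18 0.036 0.0228
19 0.0378 0.0244
20 0.0395 0.026
21 0.0412 0.0277
```

step_arm(targets=[{"dx": 0.0043,"dy": 0.002,"dz": 0,"rx": 0,"ry": 0,"rz": 2},{"dx": 0.0086,"dy": 0.0041,"dz": 0,"rx": 0,"ry": 0,"rz": 4},{"dx": 0.0128,"dy": 0.0063,"dz": 0,"rx": 0,"ry": 0,"rz": 6},{"dx": 0.0169,"dy": 0.0087,"dz": 0,"rx": 0,"ry": 0,"rz": 8},{"dx": 0.0209,"dy": 0.0113,"dz": 0,"rx": 0,"ry": 0,"rz": 10}])

```text
time: 11.95
position: [0.5748, 0.0009, 0.1941]
tool_rot: [0.122, 0.993, 0.0, -0.001]
ft_force: [3.2, 1.2, -2.6]
grip_width: 0.0113
```

step_arm(targets=[{"dx": 0.0086,"dy": 0.0041,"dz": 0,"rx": 0,"ry": 0,"rz": 4},{"dx": 0.0169,"dy": 0.0087,"dz": 0,"rx": 0,"ry": 0,"rz": 8},{"dx": 0.0248,"dy": 0.014,"dz": 0,"rx": 0,"ry": 0,"rz": 12},{"dx": 0.0324,"dy": 0.0197,"dz": 0,"rx": 0,"ry": 0,"rz": 16},{"dx": 0.0395,"dy": 0.026,"dz": 0,"rx": 0,"ry": 0,"rz": 20}])

```text
time: 12.58
position: [0.5428, 0.0351, 0.1941]
tool_rot: [0.294, 0.956, -0.0, -0.0]
ft_force: [3.4, -0.3, -3.8]
grip_width: 0.0113
```

```bash
python3 - <<'E'
from h import *
from scipy.spatial.transform import Rotation as R
o=telemetry.get_obs(); M=R.from_quat(o["tool_rot"]).as_matrix()
print(o["position"],np.degrees(np.arctan2(M[1,0],-M[0,0])),"implied pivot",o["position"]+M@[-.054,.125,0], "force tool",M.T@o["ft_force"],o["q"])
t=viewer.camera("top"); cv2.imwrite("pics/t4.png",cv2.resize(t["img"][210:350,170:370],None,fx=4,fy=4,interpolation=cv2.INTER_CUBIC))
E
```

```text
[0.54281319 0.03513422 0.19412396] 34.17379207228074 implied pivot [0.65770244 0.10821936 0.19397683] force tool [-3.02191268  1.69800729  3.81241642] [-1.40611582e-01  4.82613099e-01  1.68477021e+00 -5.81872246e-04
  9.75219136e-01 -1.11463636e+00]
```

View pics/t4.png

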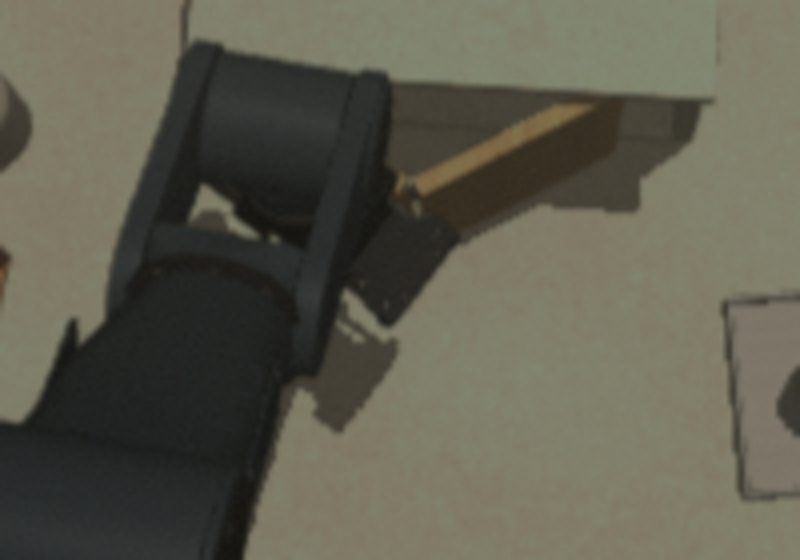

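Door about 34° open with low forces. In the top view the right panel is visible folding at (520,150). Continuing along the arc.

step_arm(targets=[{"dx": 0.0086,"dy": 0.0041,"dz": 0,"rx": 0,"ry": 0,"rz": 4},{"dx": 0.0169,"dy": 0.0087,"dz": 0,"rx": 0,"ry": 0,"rz": 8},{"dx": 0.0248,"dy": 0.014,"dz": 0,"rx": 0,"ry": 0,"rz": 12},{"dx": 0.0324,"dy": 0.0197,"dz": 0,"rx": 0,"ry": 0,"rz": 16},{"dx": 0.0395,"dy": 0.026,"dz": 0,"rx": 0,"ry": 0,"rz": 20}])

```text
time: 13.25
position: [0.524, 0.0792, 0.1941]
tool_rot: [0.457, 0.89, -0.001, -0.001]
ft_force: [2.6, -1.9, -2.9]
grip_width: 0.0111
```

step_arm(targets=[{"dx": 0.0086,"dy": 0.0041,"dz": 0,"rx": 0,"ry": 0,"rz": 4},{"dx": 0.0169,"dy": 0.0087,"dz": 0,"rx": 0,"ry": 0,"rz": 8},{"dx": 0.0248,"dy": 0.014,"dz": 0,"rx": 0,"ry": 0,"rz": 12},{"dx": 0.0324,"dy": 0.0197,"dz": 0,"rx": 0,"ry": 0,"rz": 16},{"dx": 0.0395,"dy": 0.026,"dz": 0,"rx": 0,"ry": 0,"rz": 20}])

```text
time: 13.88
position: [0.5213, 0.1255, 0.194]
tool_rot: [0.605, 0.796, -0.002, -0.0]
ft_force: [0.5, -1.4, -0.7]
grip_width: 0.0112
```

```bash
cat >s.py <<'E'
from h import *
from scipy.spatial.transform import Rotation as R
o=telemetry.get_obs(); M=R.from_quat(o["tool_rot"]).as_matrix()
print(o["position"],np.degrees(np.arctan2(M[1,0],-M[0,0])),"implied pivot",o["position"]+M@[-.054,.125,0], "force tool",M.T@o["ft_force"],o["q"])
E
python3 s.py
```

```text
[0.52129441 0.12549123 0.19404652] 74.42200098653151 implied pivot [0.65620344 0.10704225 0.19361146] force tool [-1.47192565  0.14868585  0.71730714] [ 0.02944912  0.47454365  1.70160317 -0.00386425  0.96922026 -0.24024046]
```

step_arm(targets=[{"dx": 0.0043,"dy": 0.002,"dz": 0,"rx": 0,"ry": 0,"rz": 2},{"dx": 0.0086,"dy": 0.0041,"dz": 0,"rx": 0,"ry": 0,"rz": 4},{"dx": 0.0128,"dy": 0.0063,"dz": 0,"rx": 0,"ry": 0,"rz": 6},{"dx": 0.0169,"dy": 0.0087,"dz": 0,"rx": 0,"ry": 0,"rz": 8},{"dx": 0.0169,"dy": 0.0087,"dz": 0,"rx": 0,"ry": 0,"rz": 8}])

```text
time: 14.5
position: [0.5247, 0.1438, 0.1941]
tool_rot: [0.658, 0.753, -0.003, -0.0]
ft_force: [-0.1, 2.1, 0.1]
grip_width: 0.0113
```

step_arm(targets=[{"dx": 0.002,"dy": 0.001,"dz": 0,"rx": 0,"ry": 0,"rz": 1},{"dx": 0.003,"dy": 0.0015,"dz": 0,"rx": 0,"ry": 0,"rz": 1.5},{"dx": 0.0043,"dy": 0.002,"dz": 0,"rx": 0,"ry": 0,"rz": 2},{"dx": 0.0043,"dy": 0.002,"dz": 0,"rx": 0,"ry": 0,"rz": 2},{"dx": 0.0043,"dy": 0.002,"dz": 0,"rx": 0,"ry": 0,"rz": 2}])

```text
time: 15.12
position: [0.5259, 0.1484, 0.1941]
tool_rot: [0.671, 0.741, -0.003, -0.001]
ft_force: [-1.1, 0.7, 0.8]
grip_width: 0.011
```

```bash
python3 s.py
```

```text
[0.52592183 0.14843571 0.19405641] 84.35800777265494 implied pivot [0.65562361 0.10698431 0.19357853] force tool [ 0.83610808 -0.99106879 -0.79741287] [ 0.07237817  0.48734632  1.67533916 -0.00412887  0.98407302 -0.02378973]
```

step_arm(targets=[{"dx": 0.0015,"dy": 0.0005,"dz": 0,"rx": 0,"ry": 0,"rz": 0.5},{"dx": 0.0025,"dy": 0.001,"dz": 0,"rx": 0,"ry": 0,"rz": 1},{"dx": 0.004,"dy": 0.0015,"dz": 0,"rx": 0,"ry": 0,"rz": 1.5},{"dx": 0.004,"dy": 0.0015,"dz": 0,"rx": 0,"ry": 0,"rz": 1.5},{"dx": 0.004,"dy": 0.0015,"dz": 0,"rx": 0,"ry": 0,"rz": 1.5}])

```text
time: 15.75
position: [0.5272, 0.1528, 0.1941]
tool_rot: [0.681, 0.732, -0.003, -0.0]
ft_force: [0.1, 0.8, -0.1]
grip_width: 0.0109
```

```bash
python3 s.py
```

```text
[0.52722196 0.15279562 0.19405074] 85.86580311121484 implied pivot [0.65578847 0.10794614 0.19363181] force tool [0.83062754 0.14533249 0.1216597 ] [ 0.08004226  0.49009865  1.66970251 -0.00355152  0.98646503  0.00985997]
```

```bash
python3 - <<'E'
from h import *
for n in("wrist","top","scene"):
    c=viewer.camera(n); im=c["img"]
    if n=="top": im=cv2.resize(im[200:320,170:330],None,fx=4,fy=4,interpolation=cv2.INTER_CUBIC)
    if n=="scene": im=cv2.resize(im[200:380,240:440],None,fx=3,fy=3,interpolation=cv2.INTER_CUBIC)
    cv2.imwrite(f"pics/{n}5.png",im)
E
```

```text
(no output)
```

View pics/wrist5.png

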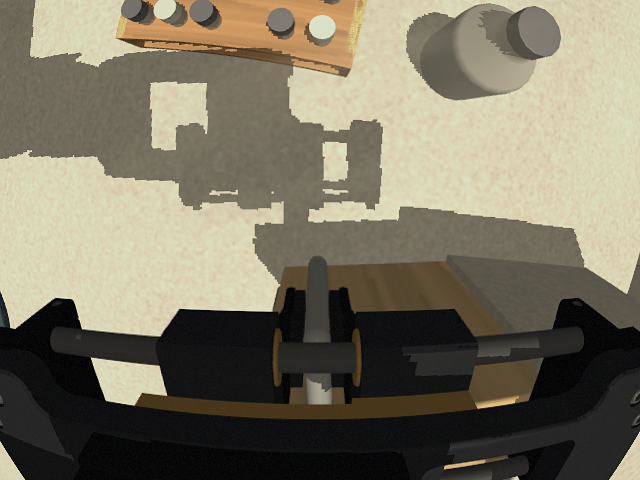

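View pics/top5.png

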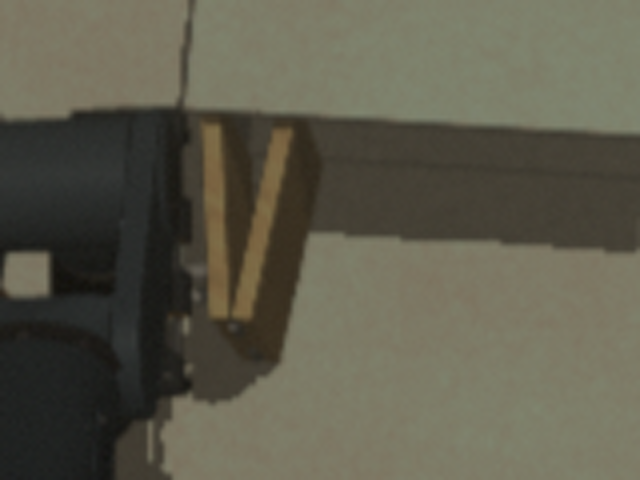

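View pics/scene5.png

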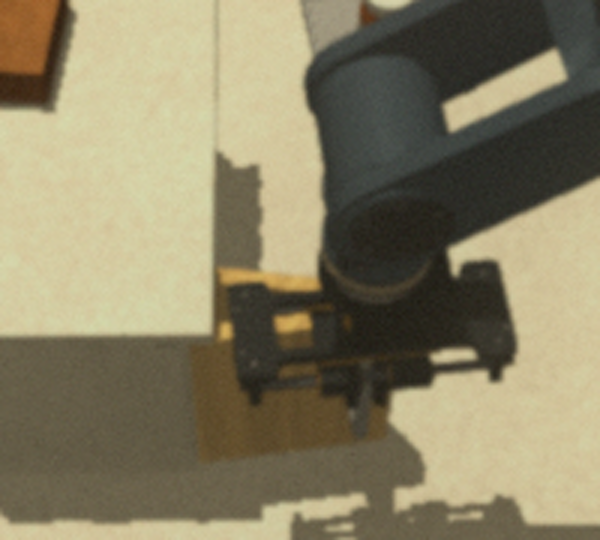

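```bash
cat > d.py <<'E'
from h import *
t=viewer.camera("top"); im=t["img"]
hsv=cv2.cvtColor(im,cv2.COLOR_BGR2HSV)
x0,y0=205,225
cr=im[y0:y0+62,x0:x0+60]
g=cr.astype(int); m=((g[...,2]-g[...,0]>35)&(g[...,2]>95)).astype(np.uint8)
n,l,st,ce=cv2.connectedComponentsWithStats(m)
for i in range(1,n):
    if st[i,4]<40: continue
    v,u=np.nonzero(l==i); W=np.array([ray(t,a+x0,b+y0,.208)[:2] for a,b in zip(u,v)],np.float32)
    vx,vy,cx,cy=cv2.fitLine(W,cv2.DIST_HUBER,0,.001,.001).ravel()
    if vx>0: vx,vy=-vx,-vy
    print(st[i],"dir from -x (cw+ toward +y) deg",np.degrees(np.arctan2(vy,-vx)), "x",W[:,0].min(),W[:,0].max(),"c",cx,cy)
E
python3 d.py
```

```text
[ 16   6   6  48 225] dir from -x (cw+ toward +y) deg -5.9996715 x 0.50343555 0.6336962 c 0.5665614 0.10741738
[ 23   7  15  48 220] dir from -x (cw+ toward +y) deg 8.830492 x 0.5015284 0.6326453 c 0.56704044 0.07582853
```

Fitted panel edges are -6.0° and +8.8° in world, a half angle of 7.4°, so the door is at about 1.44 rad, right at or near the stop. One more gentle push with a firmer grip to confirm the stop.

step_arm(targets=[{"dx": 0,"dy": 0,"dz": 0,"rx": 0,"ry": 0,"rz": 0},{"dx": 0.002,"dy": 0.0005,"dz": 0,"rx": 0,"ry": 0,"rz": 0},{"dx": 0.004,"dy": 0.001,"dz": 0,"rx": 0,"ry": 0,"rz": 0},{"dx": 0.006,"dy": 0.0015,"dz": 0,"rx": 0,"ry": 0,"rz": 0},{"dx": 0.006,"dy": 0.0015,"dz": 0,"rx": 0,"ry": 0,"rz": 0}], force=40)

```text
time: 16.58
position: [0.5276, 0.1544, 0.194]
tool_rot: [0.68, 0.733, -0.007, 0.002]
ft_force: [-1.0, -14.5, 1.8]
grip_width: 0.011
```

```bash
python3 s.py; python3 d.py
```

```text
[0.52764909 0.15441948 0.1940125 ] 85.71777329038856 implied pivot [0.65632906 0.10989574 0.19369201] force tool [-14.44021821  -2.09686093  -1.63487034] [ 0.08782383  0.49296717  1.66404708 -0.01440773  0.99260668  0.02105495]
[ 15   6  22  49 441] dir from -x (cw+ toward +y) deg -7.6601872 x 0.5015284 0.6336962 c 0.57045704 0.099706694
```

The stop is felt: 14.5 N, with only 1.6 mm of travel for the 6 mm commanded. Releasing, which relieves the load, then lifting straight up.

step_arm(targets=[{"dx": 0,"dy": 0,"dz": 0,"rx": 0,"ry": 0,"rz": 0},{"dx": 0,"dy": 0,"dz": 0,"rx": 0,"ry": 0,"rz": 0},{"dx": 0,"dy": 0,"dz": 0,"rx": 0,"ry": 0,"rz": 0},{"dx": 0,"dy": 0,"dz": 0,"rx": 0,"ry": 0,"rz": 0},{"dx": 0,"dy": 0,"dz": 0,"rx": 0,"ry": 0,"rz": 0}], gripper=0.45)

```text
time: 17.25
position: [0.5276, 0.1547, 0.194]
tool_rot: [0.68, 0.733, -0.007, 0.002]
ft_force: [-0.2, 0.5, -0.5]
grip_width: 0.0384
```

step_arm(targets=[{"dx": 0,"dy": 0,"dz": -0.01,"rx": 0,"ry": 0,"rz": 0},{"dx": 0,"dy": 0,"dz": -0.03,"rx": 0,"ry": 0,"rz": 0},{"dx": 0,"dy": 0,"dz": -0.06,"rx": 0,"ry": 0,"rz": 0},{"dx": 0,"dy": 0,"dz": -0.09,"rx": 0,"ry": 0,"rz": 0},{"dx": 0,"dy": 0,"dz": -0.12,"rx": 0,"ry": 0,"rz": 0}])

```text
time: 17.88
position: [0.5284, 0.1563, 0.3157]
tool_rot: [0.68, 0.733, -0.007, 0.002]
ft_force: [-1.0, 0.3, -0.5]
grip_width: 0.0392
```

step_arm(targets=[{"dx": 0.03,"dy": -0.02,"dz": 0,"rx": 0,"ry": 0,"rz": 0},{"dx": 0.07,"dy": -0.05,"dz": 0,"rx": 0,"ry": 0,"rz": 0},{"dx": 0.11,"dy": -0.08,"dz": 0,"rx": 0,"ry": 0,"rz": 0},{"dx": 0.15,"dy": -0.11,"dz": 0,"rx": 0,"ry": 0,"rz": 0},{"dx": 0.18,"dy": -0.13,"dz": 0,"rx": 0,"ry": 0,"rz": 0}])

```text
time: 18.5
position: [0.3836, 0.3274, 0.3154]
tool_rot: [0.68, 0.733, -0.006, 0.002]
ft_force: [-0.6, -0.4, 0.2]
grip_width: 0.0392
```

```bash
python3 d.py; python3 - <<'E'
from h import *
for n in("top","scene"):
    cv2.imwrite(f"pics/{n}6.png",viewer.camera(n)["img"])
o=telemetry.get_obs();print(o["position"],o["joint_velocities"].round(3))
E
```

```text
[ 16   6  20  49 420] dir from -x (cw+ toward +y) deg -11.894592 x 0.50162977 0.6336962 c 0.56852067 0.09986629
[0.38423879 0.32705836 0.3152838 ] [-0.044  0.009 -0.01  -0.017 -0.008 -0.007]
```

View pics/top6.png

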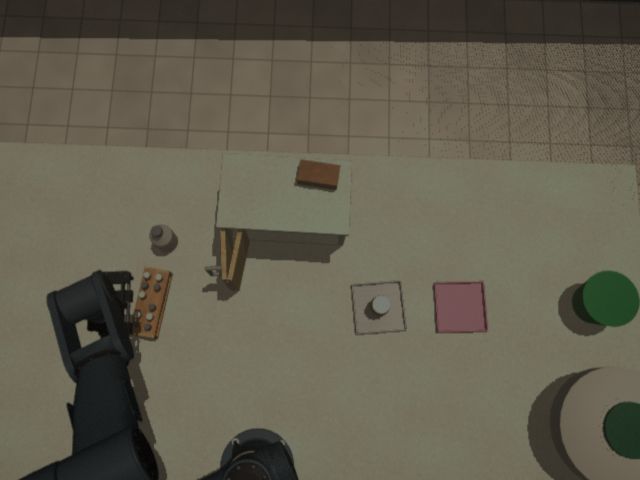

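View pics/scene6.png

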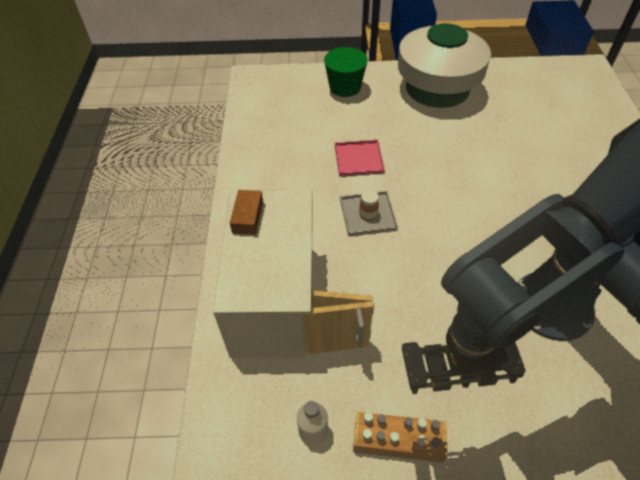

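The pictures show the jar upright in the steel tray at top (380,304), and the rack, carton and bottle in place. The door is folded at top (232,255). The mask merged the two panel edges, so I'll fit each one separately.

```bash
python3 - <<'E'
from h import *
t=viewer.camera("top"); im=t["img"]; x0,y0=205,225
g=im[y0:y0+62,x0:x0+60].astype(int); s=g[...,2]-g[...,0]
L=[];Rr=[]
for v in range(8,46):
    r=np.where((s[v]>45)&(g[v,:,2]>95))[0]
    if len(r)==0: continue
    runs=np.split(r,np.where(np.diff(r)>1)[0]+1); runs=[q for q in runs if len(q)>=2]
    if len(runs)==2:
        for q,A in zip(runs,(L,Rr)): 
            A.append(ray(t,np.average(q,weights=s[v,q])+x0,v+y0,.208)[:2])
a=[]
for A in(L,Rr):
    A=np.array(A); p=np.polyfit(A[:,0],A[:,1],1); a.append(np.degrees(np.arctan(p[0]))); print(len(A),a[-1],A[0],A[-1])
h=abs(a[0]-a[1])/2; print("theta",np.radians(90-h))
# jar lid
P=cloud(t); Z=P[...,2]; m=np.zeros_like(Z,bool); m[290:325,360:400]=1; m&=(Z>.07)&(Z<.1); print("lid",np.median(P[m],0),m.sum())
a=cv2.imread("pics/top0.png").astype(int);b=im.astype(int);print("flask/carton diff",abs(a-b)[220:256,145:178].mean(),abs(a-b)[155:190,292:345].mean(),abs(a-b)[150:200,50:100].mean())
E
```

```text
38 6.008074283326572 [0.62791176 0.11390229] [0.52545552 0.10296352]
38 -8.10609051531905 [0.62962329 0.06877938] [0.52621783 0.08276991]
theta 1.4476270033421723
lid [ 0.46514183 -0.3356578   0.08412607] 263
flask/carton diff 3.0628507295173963 3.1701707097933514 4.055066666666667
```

```bash
python3 -c "
from rig import robot; print(robot.hand_in())"
```

```text
the job is handed in; nothing more can be done
None
```

The job is done and handed in at about 19 s of the 69 s allowed. The jar stands upright in the steel tray, released, and the bifold door is folded fully open.

- **Jar:** I moved it before touching the door. In the last picture its lid is at (0.465, -0.336) and 84 mm high, within 3 mm of the tray centre I measured.
- **Door:** I pinched the handle from above and pulled it round its arc until the stop was felt, at about 14.5 N. After release, the fitted panel edges give 1.448 rad against the 1.45 rad stop.
- **Bystanders:** The bottle and the carton show no change from the first picture beyond image noise. I checked the rack only by eye in the pictures, where it looks unmoved.
- **Robot:** At hand-in the gripper was clear of everything, with its fingertips about 0.30 m above the bench.

**Checks that disagreed:**
- An earlier fit gave 1.44 rad before the last push.
- Two later runs of that first fit merged both panels into one line and were unusable, so I refitted the panels separately.
- The tool ended about 2° past the panel's angle, because the bar slipped slightly in the pads near the stop.

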